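Show where the green grip ring is to be stowed

ROBOT

A 6-joint arm with a two-finger parallel gripper is mounted at the origin on the work surface. World frame = base frame: x ahead of the robot, y to its left, z up, the work surface at z = 0. Lengths are in m, angles in rad, forces in N, time in s.
With the tool pointing down it reaches from about 0.2 to 0.875 m from the base axis. Payload 3.4 kg.
Tool frame: the origin (TCP) lies between the finger pads; the fingertips stand 25 mm ahead of it and the grasp point (between the pads) lies 6 mm ahead of it (r.nose_length is the z of the fingertips in the tool frame, in m); z points along the fingers, x is the direction in which the jaws open and shut, and the axes are right-handed (so a half turn about z gives the same grasp; the last joint's range is limited). The gripper opens to 94 mm and grips with 3 to 60 N. Pads are 16 mm wide; open, the fingers measure 119 mm over their backs; the gripper's body (75 mm by 177 mm) begins 78 mm behind the grasp point.
Start: joints at [0.995, 0.276, 1.505, -0, 1.361, -0.121], TCP at [0.253, 0.517, 0.23] pointing down, gripper open.
Joint ranges: [-2.89, 2.89], [-0.75, 2.08], [0.22, 2.7], [-1.18, 4.32], [0.11, 2.71], [-2.7, 2.7]. Speed limits (rad/s): [2.57, 2.57, 3.14, 3.14, 3.14, 3.14].

INTERFACE

Orientations are given as a unit quaternion [w, x, y, z].
In Python, from plant import r, gripper_to, inverse_kinematics, vision, models, telemetry gives the robot as it stands. Calls block until the motion is done:
- r.move_to(position, orientation): joint-space move of the TCP to a pose.
- r.move_l(position, rot=None, vel=0.15, guard=None): straight line of the TCP; rot=None keeps the orientation; vel is the mean speed in m/s. With guard (N) it stops when the force on the tool has changed by that much, and returns True; else False.
- r.movej(angles): joint-space move.
- gripper_to(opening, f_grip=None): finger opening in m; f_grip is the grip in N (None keeps the last); returns when the fingers have stopped.
- r.hold(seconds).
- inverse_kinematics(position, orientation): joint angles nearest the present ones, or None.
- vision.snapshot(name): name is "side" or "top"; returns the picture (384x512x3 uint8, red, green, blue); there is no depth.
- vision.get_calibration(name): a dict with "fx", "fy", "cx", "cy" (pixels), "position" and "orientation" of the camera in the world. Camera axes: x right, y down, z forward; pixel columns grow to the right and rows downward; lengths in m; the calibration is good to about 2 mm. A picture is of the moment at which its call begins. get_calibration takes no time and is no camera call.
A pose or a line that the arm cannot do raises r.PlanningError and nothing moves.
- r.sign_off(): hands the job in, once; it reports no verdict.
Trained networks look in the newest picture that a camera, given by its name, has taken for a name from the list of things; names that differ only in an ending like _2 or _b are one class to them, and where a whole thing is asked for, a point or a joint stands for the part that bears it (a point fixed in the world has none). Each returns a list of dicts, best first, with "score" (0 to 1); they miss things now and then, are a little off and sometimes report something else, mostly with a low value. They report only what shows in the picture. A call takes as long as a camera call. They do not tell look-alikes from the thing itself.
- models.boxes_of(thing, camera): "at" ([x, y, z] in m, in world coordinates, good to about 4 mm: the middle of the surface that is visible of it).
- models.regions_of(thing, camera): "pixels" (384x512 bool, what is visible of it).
- models.mark_of(thing, camera): "at" ([x, y, z] in m, in world coordinates, good to about 4 mm: a listed point, or the origin of a listed thing).
Readings, each from a call of its own:
- telemetry.current_t(): time.
- telemetry.current_joints(): joint angles.
- telemetry.current_dq(): joint speeds.
- telemetry.current_joint_efforts(): joint torques, N m.
- telemetry.current_ee_pos(): TCP position.
- telemetry.current_tool_rot(): TCP orientation.
- telemetry.current_wrist_force(): force on the tool from outside, world axes, zero at the start.
- telemetry.current_torque(): the same for the moment, N m.
- telemetry.current_opening(): finger opening in m.
Only numpy, scipy, OpenCV 4.12 (cv2) and the standard library are available. Lean on these libraries where they do the work, as an engineer would, in place of code of your own. Each camera call takes 0.05 s, during which the arm holds its last target.

TASK

Show a housemate where the green grip ring belongs: with the fingertips push the sliding lid of the wooden box fully open, then point straight at the green ring from about 3 cm above it for two seconds, then point down into the opened box, with the fingertips about 3 cm above the middle of the opening, for two seconds. Touch nothing while pointing, do not point at the grey ring, never touch or move the rings, blocks, mug or lantern, and leave the lid open.

Things in the scene. Friction and masses are not known exactly. Their poses are not given: they have to be found in the camera images.
- box: Wooden box, fixed to the table, 190 (its x) x 136 (its y) x 75 mm high without the lid; side rails along its x reach 91 mm. Origin at the centre of its underside, z up. Turned up to 0.3 rad about vertical; its +x points away from the robot.
- box_lid (a joint): Travel of the box's sliding lid in m along the box's +x: 0 shut, 0.105 fully open (end stop). It starts between 0 and 0.025. It slides with about 2 N of friction and stays where it is left.
- lid_step (a point): On the lid (moves with it): the middle of the upright face of the finger step, a dark bar 100 mm wide (along the box's y) whose face looks to the box's -x; push it to +x. The face stands 16 mm above the lid's top, this point 8 mm above the lid's top and 92 mm above the table. Before the face lies 36 mm of flat lid; behind it a ramp slopes down. Axes as the box's.
- box_mouth (a point): Middle of the part of the box's mouth that is uncovered when the lid is fully open, at the rim, 75 mm above the table (covered by the 8 mm lid while shut). That opening is about 100 mm along the box's x and 112 mm along its y. Axes as the box's.
- green_ring: Green hard grip ring lying flat on a bamboo block: 70 mm outside, 42 mm hole, 25 mm high. Origin at the centre of its underside, 75 mm above the table; its top is 100 mm above the table.
- grey_ring: Grey ring of the same size lying flat on the other block; not to be pointed at. Origin at the centre of its underside.
- block_green: Bamboo yoga block under the green ring, 225 (x) x 115 (y) x 75 mm high, loose, 0.9 kg. Origin at the centre of its underside.
- block_grey: The other bamboo yoga block, the same size, under the grey ring. Origin at the centre of its underside.
- mug: White ceramic mug, 82 mm wide, 95 mm high, handle at its +y, loose, beyond the work. Origin at the centre of its underside.
- lantern: Aluminium lantern, 120 x 120 mm, 241 mm high with its bail, loose, on the far left; its small glazed door on its -x face may stand ajar by up to 90 mm. Origin at the centre of its underside.
There are look-alikes about, which are no part of the job. What is shaped like the box but blue is not meant.

How it is judged:
On the way, in this order (a step that is already met when the one before it is completed fails the run):
1. the lid has been pushed open (value of joint box_lid above 0.09 m), for 0.2 s.
2. the fingertips dwell just above the green ring, touching nothing, with the lid open (horizontal distance between the grasp point and green_ring below 0.03 m and z of the grasp point in the frame of green_ring between 0.035 and 0.115 m and contact force between the fingers and anything else below 0.3 N and value of joint box_lid above 0.09 m), for 1.5 s.
3. the fingertips dwell just above the opening of the box, touching nothing, with the lid open (horizontal distance between the grasp point and box_mouth below 0.035 m and z of the grasp point in the frame of box_mouth between -0.01 and 0.095 m and contact force between the fingers and anything else below 0.3 N and value of joint box_lid above 0.09 m), for 1.5 s.
At the end, for the whole second after the job is handed in: The lid is open by more than 90 mm of its 105 mm, and the rings, blocks, mug and lantern are within 8 mm of where they started (value of joint box_lid above 0.09 m and distance of each of green_ring, grey_ring, block_green, block_grey, mug, lantern from where it was at the start of the episode below 0.008 m); the robot touches nothing.
It fails at once if a ring is touched, moved or lifted (contact force between any of the arm, the fingers and green_ring above 0.5 N or distance of any of green_ring, grey_ring from where it was at the start of the episode above 0.008 m or contact force between any of the arm, the fingers and grey_ring above 0.5 N).
It fails at once if a bamboo block is touched, moved or lifted (contact force between any of the arm, the fingers and block_green above 0.5 N or distance of any of block_green, block_grey from where it was at the start of the episode above 0.008 m or contact force between any of the arm, the fingers and block_grey above 0.5 N).
It fails at once if the mug or the lantern is touched, moved or lifted (contact force between any of the arm, the fingers and mug above 0.5 N or distance of any of mug, lantern from where it was at the start of the episode above 0.008 m or contact force between any of the arm, the fingers and lantern above 0.5 N).
It fails at once if the fingertips point at the grey ring (grasp point within 25 mm of its axis and 55 mm of its top) (horizontal distance between the grasp point and grey_ring below 0.025 m and z of the grasp point in the frame of grey_ring between 0 and 0.08 m).
It also fails if it takes over 61 s, if anything falls off the work surface, if the arm or the gripper's body presses on something with over 40 N, if the wrist force passes 120 N, or if a joint passes its speed limit or range.

## Working session

There is one attempt and no reset: what is moved stays moved. The work goes in short steps, each a Python script; the robot and the scene stay as the last script left them, time stands still between calls to the robot, and variables do not carry over. Pictures are saved under pics/ and viewed, and the job is handed in when it is done.

```bash
mkdir -p pics; python3 - <<'E'
from plant import r, gripper_to, inverse_kinematics, vision, models, telemetry
import cv2,numpy as np
for c in("side","top"):
    im=vision.snapshot(c); cv2.imwrite(f"pics/{c}0.png",im[:,:,::-1]); print(c,vision.get_calibration(c))
    for t in["box","lid_step","box_mouth","green_ring","grey_ring","block_green","block_grey","mug","lantern"]:
        print(c,t,[(np.round(d["at"],3).tolist(),round(d["score"],2)) for d in models.mark_of(t,c)][:4])
print(telemetry.current_t(),telemetry.current_ee_pos(),telemetry.current_tool_rot(),r.nose_length)
E
```

```text
side {'fx': 453.74428324100387, 'fy': 453.74428324100387, 'cx': 248.29363355549165, 'cy': 197.3539677843065, 'position': array([-0.00302388, -0.74578181,  0.96888187]), 'orientation': array([-0.41393372,  0.85965093, -0.2670936 ,  0.13535199])}
side box [([0.462, 0.278, 0.093], 0.69), ([0.512, 0.273, -0.001], 0.67), ([0.678, 0.515, -0.0], 0.66), ([0.476, -0.262, 0.003], 0.18)]
side lid_step [([0.631, 0.522, 0.096], 0.69), ([0.459, 0.272, 0.093], 0.56)]
side box_mouth [([0.646, 0.521, 0.075], 0.88), ([0.479, 0.274, 0.076], 0.82)]
side green_ring [([0.53, 0.01, 0.077], 0.66), ([0.476, -0.262, -0.002], 0.32)]
side grey_ring [([0.522, -0.257, 0.074], 0.96)]
side block_green [([0.517, 0.014, 0.002], 0.57)]
side block_grey [([0.477, -0.262, -0.001], 0.8)]
side mug [([0.79, 0.116, -0.003], 0.67)]
side lantern [([0.448, 0.546, -0.005], 0.77)]
top {'fx': 497.9008400456295, 'fy': 497.9008400456295, 'cx': 250.43916082718476, 'cy': 192.9476101661257, 'position': array([0.50737519, 0.12147755, 1.67984802]), 'orientation': array([ 0.028345  , -0.70594427,  0.7071169 , -0.0287217 ])}
top box [([0.678, 0.509, -0.001], 0.92), ([0.513, 0.274, -0.0], 0.81), ([0.792, 0.114, -0.004], 0.53)]
top lid_step [([0.629, 0.526, 0.092], 0.8), ([0.465, 0.276, 0.092], 0.58), ([0.526, 0.007, 0.074], 0.35)]
top box_mouth [([0.481, 0.27, 0.075], 0.92), ([0.645, 0.522, 0.073], 0.6)]
top green_ring [([0.528, 0.008, 0.075], 0.61)]
top grey_ring [([0.525, -0.257, 0.075], 0.79)]
top block_green [([0.518, 0.007, 0.002], 0.9)]
top block_grey [([0.483, -0.266, -0.002], 0.61)]
top mug [([0.517, 0.01, -0.0], 0.74), ([0.792, 0.114, 0.0], 0.63)]
top lantern [([0.448, 0.544, 0.001], 0.77)]
1.0 [0.25263773 0.51659059 0.23049289] [-3.71961515e-05  8.48326779e-01  5.29473013e-01  4.92988371e-05] 0.025
```

View pics/top0.png

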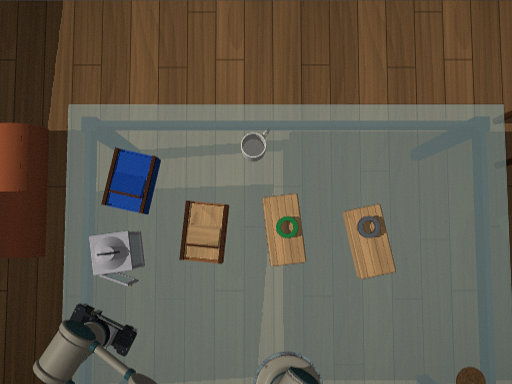

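View pics/side0.png

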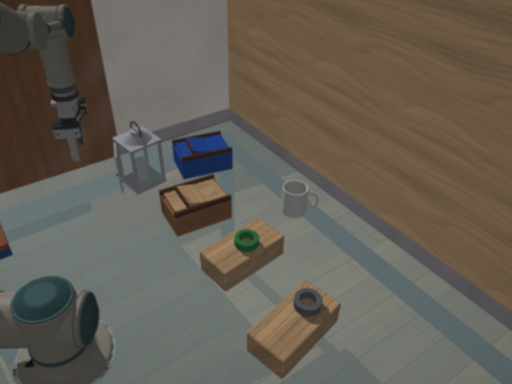

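The wooden box is at about top px (204,232), the green ring at (287,227), the grey ring at (371,226), and the blue look-alike at (130,180). The marks from both cameras agree with this. Next I'll measure the box's yaw.

```bash
cat > h.py <<'E'
import numpy as np,cv2
from scipy.spatial.transform import Rotation as R
from plant import r, gripper_to, inverse_kinematics, vision, models, telemetry
def back(uv,c,z):
    k=vision.get_calibration(c);q=k["orientation"]
    M=R.from_quat(q,scalar_first=True).as_matrix()
    uv=np.atleast_2d(uv).astype(float)
    d=np.c_[(uv[:,0]-k["cx"])/k["fx"],(uv[:,1]-k["cy"])/k["fy"],np.ones(len(uv))]@M.T
    return k["position"]+d*((z-k["position"][2])/d[:,2])[:,None]
def marks(t,c,near,tol=0.04):
    return [np.array(d["at"]) for d in models.mark_of(t,c) if np.linalg.norm(np.array(d["at"])[:2]-near)<tol]
def down(yaw): # tool z down, tool x along box y
    M=np.c_[[-np.sin(yaw),np.cos(yaw),0],[np.cos(yaw),np.sin(yaw),0],[0,0,-1]]
    return R.from_matrix(M).as_quat(scalar_first=True)
E
python3 - <<'E'
from h import *
im=vision.snapshot("top")
for d in models.regions_of("box","top"):
    p=d["pixels"]; v,u=np.nonzero(p)
    w=back(np.c_[u,v],"top",0.09)[:,:2]
    print(round(d["score"],2),len(u),u.mean(),v.mean(),cv2.minAreaRect((w*1000).astype(np.float32)))
x=im[180:285,160:250]; cv2.imwrite("pics/box1.png",cv2.resize(x,None,fx=5.5,fy=5.5,interpolation=cv2.INTER_CUBIC)[:,:,::-1])
for z in(0.091,): print(back([[187,201],[228,203],[222,264],[180,262]],"top",z))
for t in["lid_step","green_ring","box_mouth"]:
    for i in range(2):
        vision.snapshot("top"); print(t,[d["at"].round(4) if hasattr(d["at"],"round") else d["at"] for d in models.mark_of(t,"top")][:2])
E
```

```text
0.75 2596 204.17372881355934 231.42449922958397 ((514.4940185546875, 267.64190673828125), (141.98013305664062, 188.42552185058594), 84.75096130371094)
0.59 2754 131.24110384894698 180.16013071895424 ((679.1901245117188, 503.20953369140625), (153.8854217529297, 188.7838592529297), 76.77151489257812)
[[0.61041987 0.32338976 0.091     ]
 [0.6037988  0.19229715 0.091     ]
 [0.41045565 0.21090794 0.091     ]
 [0.41696241 0.34388582 0.091     ]]
lid_step [[0.6288, 0.5291, 0.0944], [0.4659, 0.2772, 0.0931]]
lid_step [[0.4642, 0.2771, 0.0921], [0.6292, 0.5287, 0.0971]]
green_ring []
green_ring [[0.5265, 0.012, 0.0761]]
box_mouth [[0.6454, 0.5203, 0.0755], [0.4805, 0.2718, 0.0735]]
box_mouth [[0.6437, 0.5224, 0.0742], [0.478, 0.275, 0.0739]]
```

View pics/box1.png

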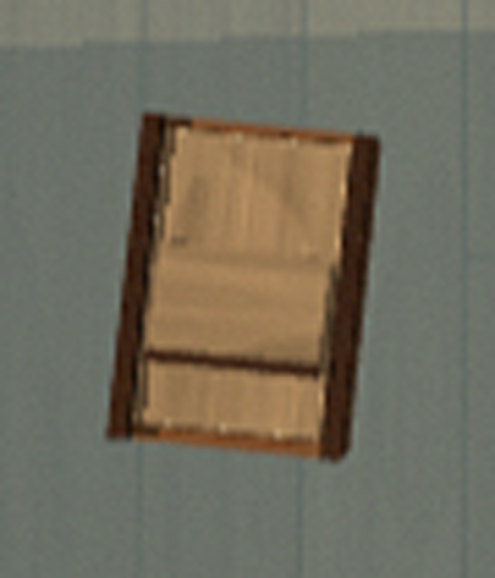

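```bash
python3 - <<'E'
from h import *
yaw=-0.10; ex=np.array([np.cos(yaw),np.sin(yaw),0]); q=down(yaw)
print(back([[202.7,245.8]],"top",0.092))
step=np.array([0.4635,0.275,0.092])
gripper_to(0.0)
def p(o,z): a=step+ex*o; return [a[0],a[1],z]
r.move_l([0.25,0.35,0.24])
r.move_to(p(-0.022,0.22),q)
print(telemetry.current_t(),telemetry.current_ee_pos(),telemetry.current_wrist_force(),telemetry.current_opening())
print(r.move_l(p(-0.022,0.115),vel=0.08,guard=4), telemetry.current_ee_pos(),telemetry.current_t())
im=vision.snapshot("side"); cv2.imwrite("pics/s2.png",cv2.resize(im[130:260,120:280],None,fx=4,fy=4)[:,:,::-1])
E
```

```text
[[0.46788167 0.27223951 0.092     ]]
5.2083 [0.4409255  0.27774226 0.21959105] [-1.04156996  0.17470834 -0.00419463] 0.000845246943226877
False [0.44198608 0.2773707  0.11549654] 6.675
```

View pics/s2.png

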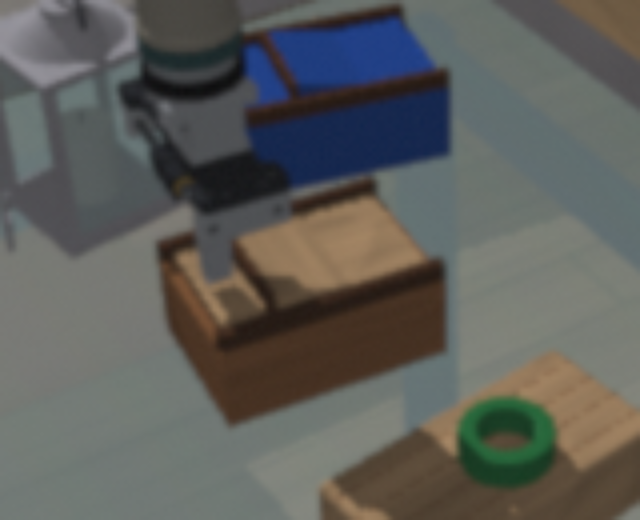

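The fingertips stand on the flat strip in front of the dark bar, at px (217,275) in the crop. The gap to the face is small and there's no contact. Now I'll push.

```bash
python3 - <<'E'
from h import *
yaw=-0.10; ex=np.array([np.cos(yaw),np.sin(yaw),0])
a=np.array(telemetry.current_ee_pos()); b=a+ex*0.145; b[2]=0.115
g=r.move_l(b.tolist(),vel=0.06,guard=12)
e=np.array(telemetry.current_ee_pos()); print(g,(e-a)@ex,e,telemetry.current_wrist_force(),telemetry.current_t())
c=e-ex*0.02; r.move_l(c.tolist(),vel=0.08)
c[2]=0.24; r.move_l(c.tolist(),vel=0.15)
r.move_l([0.40,0.10,0.26],vel=0.25)
for cam in("top","side"):
    im=vision.snapshot(cam); cv2.imwrite(f"pics/{cam}3.png",im[:,:,::-1])
    for t in["lid_step","box_mouth","green_ring","grey_ring"]: print(cam,t,[np.round(d["at"],4).tolist() for d in models.mark_of(t,cam)][:3])
print(telemetry.current_t())
E
```

```text
True 0.11509436654976914 [0.55644948 0.26538662 0.11423091] [ 0.67769376  0.59833216 -0.96509616] 8.4583
top lid_step [[0.5681, 0.2673, 0.0922], [0.6293, 0.5271, 0.0939]]
top box_mouth [[0.4803, 0.2716, 0.0738], [0.6436, 0.5205, 0.0735], [0.5113, 0.2718, 0.0018]]
top green_ring [[0.5248, 0.0107, 0.0749]]
top grey_ring [[0.5285, -0.2588, 0.0746], [0.5662, 0.268, 0.0947]]
side lid_step [[0.5636, 0.2659, 0.0935], [0.6283, 0.5249, 0.0988]]
side box_mouth [[0.6506, 0.5213, 0.0745], [0.4779, 0.2766, 0.075]]
side green_ring [[0.5308, 0.0088, 0.0772]]
side grey_ring [[0.5238, -0.2568, 0.0745]]
11.3417
```

View pics/top3.png

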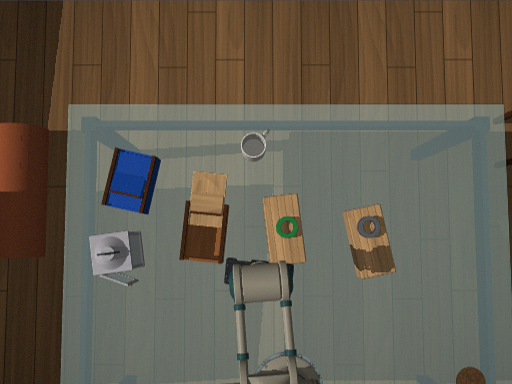

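View pics/side3.png

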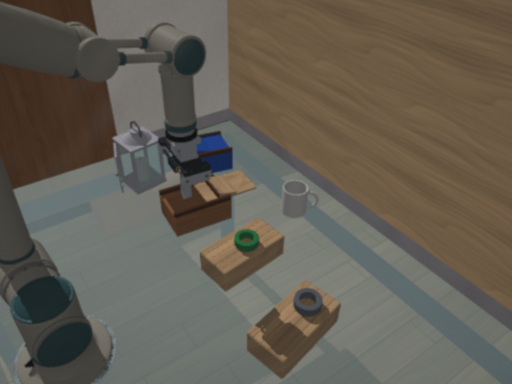

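The lid is against its end stop: the guard tripped, and the step now lies about 87 mm past the mouth centre, against 86 mm expected when fully open. Side px (247,240) and top px (287,227) show the ring unmoved. Now the two pointing poses.

```bash
python3 - <<'E'
from h import *
for cam in("top","side"):
    im=vision.snapshot(cam).astype(int); m=(im[:,:,1]>im[:,:,0]+40)&(im[:,:,1]>im[:,:,2]+30)
    v,u=np.nonzero(m); print(cam,len(u),back([[(u.min()+u.max())/2,(v.min()+v.max())/2]],cam,0.09))
q=down(-0.10)
r.move_l([0.528,0.010,0.26],vel=0.2)
r.move_l([0.528,0.010,0.155],vel=0.1)
r.hold(2.2); print(telemetry.current_ee_pos(),telemetry.current_wrist_force(),telemetry.current_t())
im=vision.snapshot("side"); cv2.imwrite("pics/s4.png",cv2.resize(im[130:330,120:370],None,fx=3,fy=3)[:,:,::-1])
r.move_l([0.528,0.010,0.24],vel=0.12)
r.move_l([0.480,0.2725,0.24],vel=0.2)
r.move_l([0.480,0.2725,0.130],vel=0.1)
r.hold(2.2); print(telemetry.current_ee_pos(),telemetry.current_wrist_force(),telemetry.current_t())
im=vision.snapshot("side"); cv2.imwrite("pics/s5.png",cv2.resize(im[130:330,120:370],None,fx=3,fy=3)[:,:,::-1])
print([np.round(d["at"],4).tolist() for d in models.mark_of("lid_step","side")])
E
```

```text
top 232 [[0.52696249 0.00581427 0.09      ]]
side 184 [[0.53055135 0.01418441 0.09      ]]
[0.52799695 0.00999573 0.15501135] [ 0.04134867 -0.17273047 -0.25606327] 15.775
[0.48000513 0.27248205 0.13000635] [ 0.7648846   0.07760053 -0.87405387] 21.6167
[[0.6318, 0.5256, 0.097], [0.5626, 0.2671, 0.0926], [0.792, 0.1155, 0.0001]]
```

View pics/s4.png

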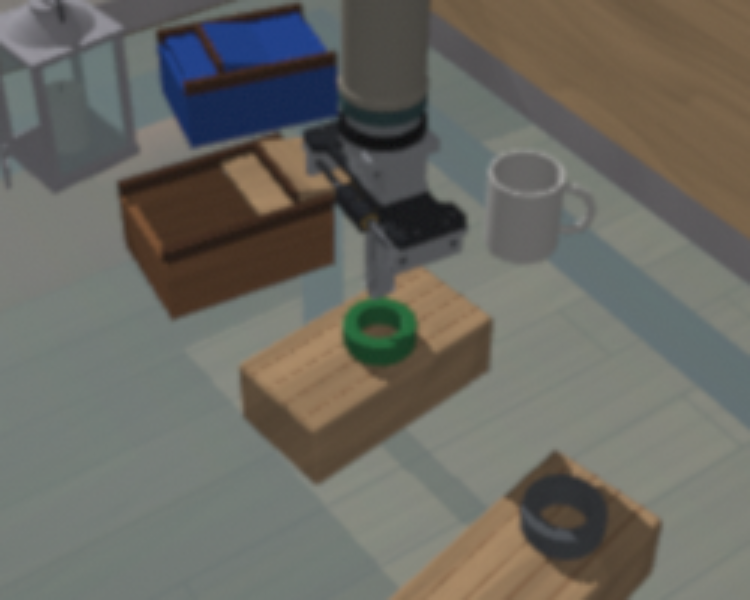

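View pics/s5.png

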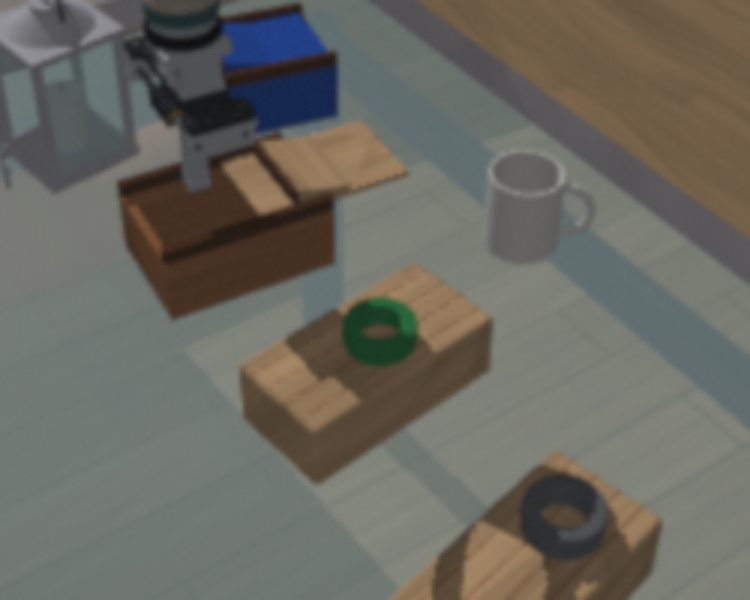

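The first picture shows the fingertips just above the green ring at px (380,295). The second shows them hovering over the opening at px (197,188). The lid is open and the rings haven't moved. I'll lift clear and hand in.

```bash
python3 - <<'E'
from h import *
r.move_l([0.480,0.2725,0.22],vel=0.12)
r.hold(0.3)
for c in("side","top"):
  vision.snapshot(c)
  for t in["lid_step","green_ring","grey_ring","block_green","block_grey","mug","lantern"]: print(c,t,[np.round(d["at"],3).tolist() for d in models.mark_of(t,c)][:2])
print(telemetry.current_t(),telemetry.current_wrist_force()); r.sign_off()
E
```

```text
side lid_step [[0.562, 0.264, 0.092]]
side green_ring [[0.533, 0.011, 0.077]]
side grey_ring [[0.527, -0.258, 0.075]]
side block_green [[0.52, 0.015, -0.002], [0.53, 0.012, 0.074]]
side block_grey [[0.48, -0.264, 0.003]]
side mug [[0.791, 0.115, -0.002]]
side lantern [[0.448, 0.544, -0.003]]
top lid_step [[0.628, 0.526, 0.093], [0.571, 0.268, 0.089]]
top green_ring [[0.526, 0.007, 0.075]]
top grey_ring [[0.528, -0.258, 0.075], [0.482, 0.271, 0.074]]
top block_green [[0.516, 0.01, 0.0]]
top block_grey [[0.481, -0.269, -0.003]]
top mug [[0.792, 0.117, -0.004]]
top lantern [[0.449, 0.542, 0.001]]
23.7167 [ 0.01719397 -0.1737747  -0.33954044]
the job is handed in; nothing more can be done
```

I pushed the lid open to its end stop with the closed fingertips. I then pointed from about 3 cm above the green ring for 2.2 s, and from about 3 cm above the middle of the box opening for 2.2 s. After that I lifted clear and handed the job in at about 24 s; no verdict was reported.

- **Lid:** the finger step ended about 0.10 m from where it started and about 87 mm past the mouth centre, against 86 mm expected when fully open. It was still there in the last pictures.
- **Other objects:** the rings, blocks, mug and lantern showed no movement beyond measurement noise, about 5 mm. The two cameras differed by up to 7 mm on the green ring and 9 mm on the lid step. I used the green ring's average, well inside its 30 mm tolerance.
- **Contact:** wrist force read at most about 1.2 N while pointing. It read about 1 N in free air earlier, so I take that as sensor offset. The pictures show a clear gap at both pointing poses.

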